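# Clear the flat lap and take off its hold-down cap

### The arm

A 6-joint arm with a two-finger parallel gripper is mounted at the origin on the work surface. World frame = base frame: x ahead of the robot, y to its left, z up, the work surface at z = 0. Lengths are in m, angles in rad, forces in N, time in s.
With the tool pointing down it reaches from about 0.35 to 0.8 m from the base axis. Payload 7.3 kg.
Tool frame: the origin (TCP) lies between the finger pads; the fingertips stand 25 mm ahead of it and the grasp point (between the pads) lies 6 mm ahead of it (r.tip_extent is the distance from the TCP to the fingertips, in m); z points along the fingers, y is the direction in which the jaws open and shut (so a half turn about z gives the same grasp; the last joint's range is limited). The gripper opens to 85 mm and grips with 20 to 120 N. Pads are 22 mm wide; open, the fingers measure 114 mm over their backs; the gripper's body (76 mm by 85 mm) begins 54 mm behind the grasp point. The pads swing forward as they close: fully open they stand 13 mm farther back than shut.
Start: joints at [-1.392, 0.342, 1.524, -0, 1.275, -0.146], TCP at [0.168, -0.498, 0.256] pointing down, gripper open.
Joint ranges: [-2.53, 2.53], [-0.77, 2.02], [0.04, 2.7], [-1, 4.14], [0.28, 2.66], [-3.11, 3.11]. Speed limits (rad/s): [2.57, 2.57, 3.14, 3.14, 3.14, 3.14].

### API

Orientations are given as a unit quaternion [x, y, z, w].
In Python, from workcell import r, command_gripper, optics gives the robot as it stands. The module is installed in compiled form; this text tells all that it offers. Calls block until the motion is done:
- r.reach(position, orientation): joint-space move of the TCP to a pose.
- r.move_straight(position, orientation=None, speed=0.15, max_force=None): straight line of the TCP; orientation=None keeps the orientation; speed is the mean speed in m/s. With max_force (N) it stops when the force on the tool has changed by that much, and returns True; else False.
- r.movej(angles): joint-space move.
- command_gripper(opening, force=None): finger opening in m; force is the grip in N (None keeps the last); returns when the fingers have stopped.
- r.hold(seconds).
- r.solve_ik(position, orientation): joint angles nearest the present ones, or None.
- r.read_state(): the state.
- optics.get_image(name): name is "scene" or "side" or "wrist"; returns (picture, depth): 420x560x3 uint8, red, green, blue; 420x560 float32, m along the optical axis (not along the pixel's ray), 0 where there is no reading.
- optics.camera_model(name): a dict with "K" (3x3 intrinsics, pixels), "R" (3x3) and "t" (3): a world point X has camera coordinates R X + t; the wrist camera has in their place "tool_from_camera" (4x4, takes a point from camera to tool coordinates, whose origin is the TCP and whose axes are the flange's). Camera axes: x right, y down, z forward; pixel columns grow to the right and rows downward; lengths in m; the calibration is good to about 2 mm. A picture is of the moment at which its call begins: read the wrist's pose just before it. camera_model takes no time and is no camera call.
A pose or a line that the arm cannot do raises r.PlanningError and nothing moves.
- r.finish_job(): hands the job in, once; it reports no verdict.
The state is a dict: "time_s": time; "joint_positions": joint angles; "dq": joint speeds; "tau": joint torques, N m; "eef_pos": TCP position; "eef_rot": TCP orientation; "contact_force": force on the tool from outside, world axes, zero at the start; "torque": the same for the moment, N m; "grip_width": finger opening in m.
Only numpy, scipy, OpenCV 4.12 (cv2) and the standard library are available. Lean on these libraries where they do the work, as an engineer would, in place of code of your own. Each camera call takes 0.05 s, during which the arm holds its last target. There are 200 camera calls.

### The job

So that the lap disc can be changed, take the agate slice off the disc and lay it flat, without dropping it, in the empty compartment of the cardboard specimen flat. Then unscrew the round hold-down cap in the middle of the lap: nobody noted whether the left-hand or the right-hand stud is fitted, so feel which way it loosens and turn it off that way. Finish holding the cap still and upright in the gripper, straight above its stud and at least 3 cm clear of it, and leave everything else where it is.

Things in the scene. Friction and masses are not known exactly. Their poses are not given: they have to be found in the camera images.
- machine: flat lap grinder, fixed, spindle locked: grey base 310 x 280 mm, deck 85 mm above the bench; on it a round black splash pan (outer radius 124 mm, rim 133 mm above the bench) with a steel lap disc of radius 100 mm in it, upper face 115 mm above the bench. Origin on the vertical spindle axis at bench level, z up, x to the rear. Thin copper drip spout in the rear left corner, up to 149 mm.
- spare (a point): top of a boss in the rear right corner of the machine's deck (x +112, y -112 mm from the spindle axis), 118 mm above the bench. It carries the spare threaded stud, 20 mm tall and 28 mm across. The machine has two studs, one right-hand, one left-hand: the one on show here has the opposite hand to the one under the cap.
- seat (a point): point on the spindle axis, 118 mm above the bench, on which the cap's underside sits when screwed home; axes as the machine's. The spindle's threaded stud (hidden in the cap) stands 20 mm above it, with a three-start quick thread. With a right-hand stud the cap loosens anticlockwise seen from above, with a left-hand stud clockwise; either may be fitted.
- cap: hold-down cap: round knurled aluminium knob, 46 mm across, 38 mm tall, 120 g, screwed home; dark line on its top along its +x. Origin under its centre, z up. Loosening, it turns freely, must rise 5.1 mm per radian (2 mm play) and is free after 1.8 rad (2.0 to be safe). Tightening, it stops dead within 0.15 rad and fingers slip round it. It cannot be pulled off straight.
- slice: polished agate slice, an elongated octagon 56 mm long (its x), 34 mm wide (y), 6 mm thick, 25 g, lying flat on the lap disc about 62 mm from the spindle axis, its long axis roughly radial. The two parallel edges to pinch, 38 mm long, are 34 mm apart along its y. Origin at the centre of its underside, z up.
- flat: open cardboard specimen flat, 260 mm (its x) by 200 mm (its y), 45 mm tall, walls and floor 4 mm, lined in white, fixed. A cardboard divider of full height across the middle makes two compartments: the far one (+x) holds a pyrite cluster, the near one (-x, towards the robot) is empty. Origin at the centre of its underside, z up.
- cell (a point): centre of the inner floor of the flat's empty compartment, 4 mm above the bench; the compartment is 122 mm along x and 192 mm along y. Axes as the flat's.
- pyrite_boxed: pyrite crystal cluster 85 x 130 x 50 mm lying in the far compartment of the flat; bystander, leave it; origin at the centre of its underside
- pyrite_bench: pyrite crystal cluster 110 x 80 x 50 mm on the bench; bystander; origin at the centre of its underside
- dressing_stick: white ceramic dressing stick 16 x 50 x 13 mm lying on the front corner of the machine's deck; bystander; origin at the centre of its underside
- polish_jar: polish jar, 64 mm across, 60 mm tall, standing at the back of the bench; bystander; origin at the centre of its underside
- brush: hand brush 160 mm long on the bench; bystander; origin under its middle
- loupe: folded steel loupe, 64 x 32 x 11 mm, on the bench; bystander; origin under the centre of its lens
- thumb_box: small open cardboard box 55 x 55 x 28 mm with one crystal, on the bench; bystander; origin at the centre of its underside

How it is judged:
By the outcome, as a careful person would: the job done as asked, in the order asked, and still so for the second after the job is handed in, while the arm keeps its last pose, push and grip.
It also fails if it takes over 64 s, if anything falls off the work surface, if the arm or the gripper's body presses on something with over 40 N, if the wrist force passes 120 N, or if a joint passes its speed limit or range.

## Working session

There is one attempt and no reset: what is moved stays moved. The work goes in short steps, each a Python script; the robot and the scene stay as the last script left them, time stands still between calls to the robot, and variables do not carry over. Pictures are saved under pics/ and viewed, about 8 in all and at most 12, crops included, and the job is handed in when it is done.

```bash
mkdir -p pics
cat > h.py <<'E'
import numpy as np, cv2
from workcell import r, command_gripper, optics
from scipy.spatial.transform import Rotation as Ro
def snap(n,f):
    s=r.read_state(); im,d=optics.get_image(n); cv2.imwrite(f'pics/{f}.png',im[:,:,::-1]); np.save(f'pics/{f}.npy',d)
    m=optics.camera_model(n)
    if n=='wrist':
        T=np.eye(4);T[:3,:3]=Ro.from_quat(s['eef_rot']).as_matrix();T[:3,3]=s['eef_pos'];M=T@np.array(m['tool_from_camera'])
    else:
        T=np.eye(4);T[:3,:3]=m['R'];T[:3,3]=m['t'];M=np.linalg.inv(T)
    np.savez(f'pics/{f}.npz',K=m['K'],M=M); return im,d
def pts(f):  # HxWx3 world points
    z=np.load(f'pics/{f}.npz');d=np.load(f'pics/{f}.npy');K=z['K'];M=z['M']
    v,u=np.mgrid[:d.shape[0],:d.shape[1]]
    c=np.stack([(u-K[0,2])/K[0,0]*d,(v-K[1,2])/K[1,1]*d,d],-1)
    return c@M[:3,:3].T+M[:3,3]
def ray(f,u,v,h): # intersect pixel with plane z=h
    z=np.load(f'pics/{f}.npz');K=z['K'];M=z['M']
    w=M[:3,:3]@np.array([(u-K[0,2])/K[0,0],(v-K[1,2])/K[1,1],1]);o=M[:3,3]
    return o+w*(h-o[2])/w[2]
def down(yaw): # tool z down, tool x-axis at world yaw; jaw (y) axis at yaw-90
    return (Ro.from_euler('z',yaw)*Ro.from_euler('x',np.pi)).as_quat()
E
python3 - <<'E'
from h import *
s=r.read_state(); print({k:np.round(v,3) for k,v in s.items()}, r.tip_extent)
for n in('scene','side'):
    snap(n,n+'0')
    z=np.load(f'pics/{n}0.npz');print(n,z['M'][:3].round(3).tolist(),z['K'].round(0).tolist())
print(np.array(optics.camera_model('wrist')['tool_from_camera']).round(3).tolist())
print(Ro.from_quat(s['eef_rot']).as_matrix().round(3))
E
```

```text
{'time_s': np.float64(0.0), 'joint_positions': array([-1.392,  0.343,  1.525, -0.   ,  1.275, -0.146]), 'dq': array([ 0.   ,  0.001, -0.   , -0.001,  0.002,  0.002]), 'tau': array([-3.0000e-03, -4.3368e+01, -2.4601e+01, -0.0000e+00,  8.0000e-03,
        0.0000e+00]), 'eef_pos': array([ 0.167, -0.497,  0.256]), 'eef_rot': array([ 0.987,  0.162, -0.   , -0.001]), 'contact_force': array([ 0.259, -0.427,  0.597]), 'torque': array([-0.061,  0.002, -0.057]), 'grip_width': np.float64(0.085)} 0.025
scene [[0.481, 0.717, -0.504, 1.296], [0.876, -0.388, 0.286, -0.405], [0.009, -0.58, -0.815, 1.236]] [[471.0, 0.0, 282.0], [0.0, 471.0, 213.0], [0.0, 0.0, 1.0]]
side [[0.982, -0.137, 0.129, 0.431], [-0.188, -0.652, 0.734, -0.969], [-0.016, -0.745, -0.666, 0.992]] [[494.0, 0.0, 285.0], [0.0, 494.0, 208.0], [0.0, 0.0, 1.0]]
[[0.0, -0.947, -0.32, 0.082], [1.0, -0.0, 0.001, 0.0], [-0.001, -0.32, 0.947, -0.118], [0.0, 0.0, 0.0, 1.0]]
[[ 0.948  0.319 -0.   ]
 [ 0.319 -0.948  0.002]
 [ 0.    -0.002 -1.   ]]
```

View pics/scene0.png

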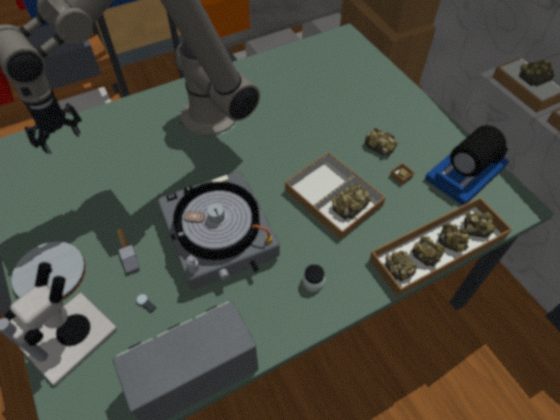

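View pics/side0.png

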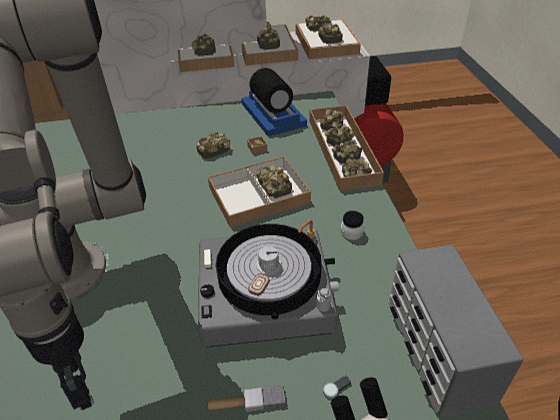

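The scene view shows the cap at about (215,213), the slice at (193,216) and the empty compartment at (320,185). The side view shows the slice at (259,284) and the empty compartment at (238,195). Next I'll get coarse positions and then look from near.

Run:
```python
from h import *
for f,l in (('scene0',[('cap',215,213,.156),('slice',193,216,.121),('cell',320,185,.004)]),('side0',[('cap',268,255,.156),('slice',259,284,.121),('cell',238,195,.004)])):
    P=pts(f)
    for n,u,v,h in l: print(f,n,P[v,u].round(3),ray(f,u,v,h).round(3))
c=ray('side0',268,255,.156)
a=np.arctan2(c[1],c[0]); 
# camera offset +x tool => put TCP so that the view centre falls on cap
z=.34
for yaw in (a,a+np.pi):
    q=down(yaw); p=np.array([c[0],c[1],z])-0*c
    p=p+ .03*np.array([np.cos(yaw),np.sin(yaw),0])
    s=r.solve_ik(p,q); print(yaw,p,s)
    if s is not None and abs(s[5])<2.5:
        r.reach(p,q); snap('wrist','w1'); print(r.read_state()['time_s'],r.read_state()['joint_positions']); break
```

```text
scene0 cap [ 0.539 -0.194  0.158] [ 0.538 -0.194  0.156]
scene0 slice [ 0.495 -0.248  0.125] [ 0.493 -0.247  0.121]
scene0 cell [0.493 0.192 0.005] [0.493 0.192 0.004]
side0 cap [ 0.526 -0.198  0.155] [ 0.526 -0.199  0.156]
side0 slice [ 0.495 -0.251  0.122] [ 0.495 -0.251  0.121]
side0 cell [0.493 0.205 0.007] [0.493 0.209 0.004]
-0.36271871057970073 [ 0.55357548 -0.21008739  0.34      ] [-4.92111707e-01  4.25111113e-01  1.16954905e+00 -4.44089210e-16
  1.54693249e+00  1.44140333e+00]
1.925 [-4.93629679e-01  4.25213917e-01  1.16996113e+00 -2.27980290e-04
  1.54682296e+00  1.44095093e+00]
```

View pics/w1.png

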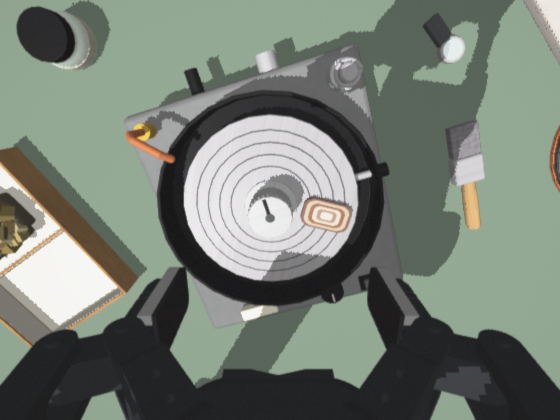

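From the wrist the cap top is at (270,217) with its dark line, and the slice is at (326,214). The spare stud is at (347,70), the spout at (150,145) and a small arm crosses the rim at (370,172). I'll measure precisely from the depth.

Run:
```python
from h import *
P=pts('w1'); im=cv2.imread('pics/w1.png').astype(int)
z=P[...,2]; v,u=np.mgrid[:420,:560]
near=lambda a,b,R:(u-a)**2+(v-b)**2<R*R
m=near(270,215,40)&(z>.148)&(z<.165)
c,rad=cv2.minEnclosingCircle(P[m][:,:2].astype(np.float32)); print('cap',m.sum(),c,rad,np.median(P[m][:,2]))
e=cv2.fitEllipse(cv2.convexHull(P[m][:,:2].astype(np.float32)*1000));print(e)
sat=im.max(2)-im.min(2)
m=near(326,214,45)&(z>.110)&(z<.128)&(sat>25)
k=cv2.morphologyEx(m.astype(np.uint8),cv2.MORPH_OPEN,np.ones((3,3)));m=k>0
print('slice',m.sum(),np.median(z[m]),cv2.minAreaRect(P[m][:,:2].astype(np.float32)*1000))
d=near(270,200,80)&(sat<20)&(z>.105)&(z<.119); print('disc z',np.median(z[d]))
print('small arm z',z[165:180,355:390:5].max(), 'spare',z[60:80,335:360].max(),P[70,347])
# deck corners / flat from side & scene
for f in('side0','scene0'):
    Q=pts(f);I=cv2.imread(f'pics/{f}.png').astype(int)
    m=(Q[...,2]<.012)&(Q[...,2]>-.004)&(I.min(2)>150)&(abs(Q[...,0]-.5)<.15)&(abs(Q[...,1]-.2)<.15)
    n,l,st,ce=cv2.connectedComponentsWithStats(m.astype(np.uint8)); i=1+st[1:,4].argmax()
    print(f,st[i],cv2.minAreaRect(Q[l==i][:,:2].astype(np.float32)*1000))
cv2.imwrite('pics/crop.png',cv2.resize(np.hstack([cv2.imread('pics/scene0.png')[145:240,275:395],cv2.imread('pics/w1.png')[20:115,290:410]]),None,fx=3.2,fy=3.2,interpolation=cv2.INTER_CUBIC))
```

```text
cap 1546 (0.5262542366981506, -0.19202454388141632) 0.02378401905298233 0.15603113406107713
((526.5655517578125, -192.2205047607422), (45.96063995361328, 47.041954040527344), 143.92295837402344)
slice 1128 0.12149014344781978 ((494.23638916015625, -247.25506591796875), (55.889503479003906, 33.57770538330078), 55.38777542114258)
disc z 0.11519508105212659
small arm z 0.4573285305187834 spare 0.4573285305187834 [ 0.63186923 -0.31031051  0.13825084]
side0 [ 216  180   48   35 1002] ((495.92974853515625, 201.0135955810547), (113.79890441894531, 140.56129455566406), 13.351709365844727)
scene0 [293 165  51  39 998] ((485.288330078125, 190.2339630126953), (104.21463775634766, 151.89283752441406), 13.54110336303711)
```

View pics/crop.png

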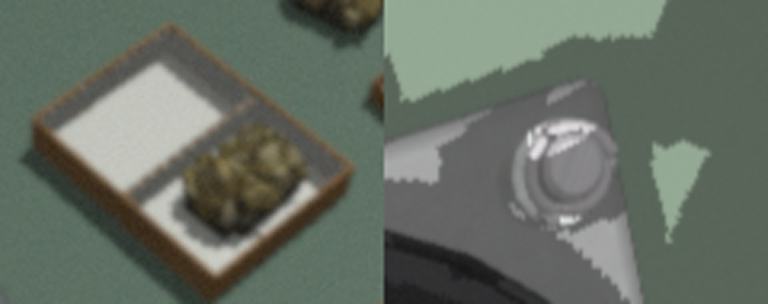

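The flat's empty compartment is up-left and the pyrite is in the other one. The spare stud's helix can't be read here, so I'll feel for the hand. All heights and sizes agree, so I'll pick the slice with a guarded descent and look at the flat on the way.

Run:
```python
from h import *
x,y=.4942,-.2473; q=down(np.radians(55.4))
print(r.solve_ik([x,y,.145],q))
command_gripper(.046,30)
r.reach([x,y,.20],q)
r.move_straight([x,y,.155],speed=.1)
hit=r.move_straight([x,y,.130],speed=.03,max_force=4)
s=r.read_state(); z=s['eef_pos'][2]; print(hit,s['eef_pos'],s['contact_force'],s['grip_width'],s['time_s'])
if hit:
    r.move_straight([x,y,z+.0025],speed=.05)
    command_gripper(.02,30); s=r.read_state(); print(s['eef_pos'],s['grip_width'],s['contact_force'],s['time_s'])
    snap('wrist','w2')
```

```text
[-6.02665589e-01  5.02934622e-01  1.60081624e+00 -4.44089210e-16
  1.03784179e+00  1.21833212e-03]
True [ 0.49413108 -0.24724801  0.13768805] [-0.3559622   0.02009762  6.43916121] 0.04635543736810841 4.9
[ 0.4942203  -0.24731529  0.14010479] 0.03256905304359462 [0.19235774 0.68607924 0.28670749] 5.4083
```

View pics/w2.png

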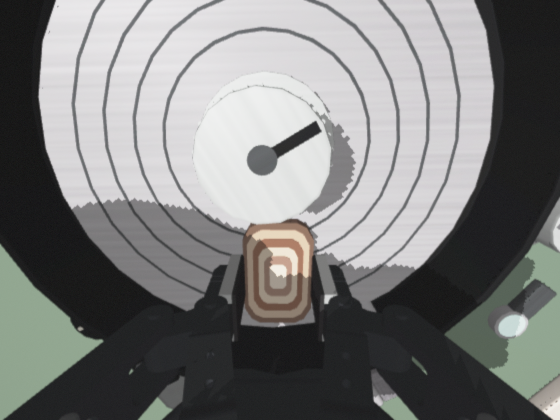

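The slice is held squarely at 32.6 mm, about at (279,270). Next I'll lift it and view the compartment.

Run:
```python
from h import *
p=r.read_state()['eef_pos']
r.move_straight([p[0],p[1],.25],speed=.15)
q=down(np.radians(13.4)); r.reach([.50,.197,.32],q)
im,d=snap('wrist','w3'); s=r.read_state(); print(s['grip_width'],s['time_s'],s['eef_pos'])
allp=[]
for f in('side0','scene0','w3'):
    Q=pts(f);I=cv2.imread(f'pics/{f}.png').astype(int)
    R=Ro.from_euler('z',-13.4,degrees=True).as_matrix()
    W=Q[...,2]; m=(W>.040)&(W<.050)&(abs(Q[...,0]-.5)<.3)&(abs(Q[...,1]-.2)<.2)
    m2=(W<.012)&(W>-.004)&(I.min(2)>130)&(abs(Q[...,0]-.5)<.15)&(abs(Q[...,1]-.2)<.15)
    for n,mm in(('rim',m),('floor',m2)):
        L=(Q[mm]@R.T)[:,:2]; print(f,n,mm.sum(),np.percentile(L,[1,99],axis=0).round(3).tolist() if mm.sum() else '')
```

```text
0.03263483450771744 8.0417 [0.50028352 0.19619945 0.31961281]
side0 rim 636 [[0.457, -0.037], [0.717, 0.168]]
side0 floor 1058 [[0.474, 0.016], [0.608, 0.148]]
scene0 rim 846 [[0.458, -0.031], [0.719, 0.171]]
scene0 floor 1217 [[0.466, -0.002], [0.693, 0.147]]
w3 rim 6078 [[0.458, -0.033], [0.716, 0.167]]
w3 floor 15735 [[0.465, -0.028], [0.696, 0.16]]
```

View pics/w3.png

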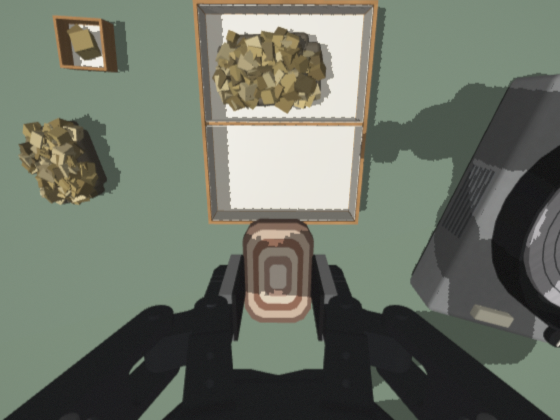

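The compartment is free, and the rim spans 260 x 200 mm as specified. In the rotated frame its centre is (0.522, 0.067), which is world (0.492, 0.186). I'll lower the slice until it touches.

Run:
```python
from h import *
x,y=.4923,.1861; q=down(np.radians(13.4))
r.move_straight([x,y,.15],q,speed=.2)
r.move_straight([x,y,.042],q,speed=.12)
hit=r.move_straight([x,y,.025],speed=.025,max_force=3)
s=r.read_state(); print(hit,s['eef_pos'],s['contact_force'],s['grip_width'],s['time_s'])
if hit:
    command_gripper(.052); 
    p=r.read_state()['eef_pos']; r.move_straight([x,y,.12],speed=.12); r.move_straight([x-.03,y,.25],speed=.3)
    snap('wrist','w4'); s=r.read_state(); print(s['time_s'])
    P=pts('w4'); I=cv2.imread('pics/w4.png').astype(int); sat=I.max(2)-I.min(2)
    m=(sat>30)&(P[...,2]>.005)&(P[...,2]<.016)&(abs(P[...,0]-x)<.05)&(abs(P[...,1]-y)<.05)
    print(m.sum(),np.percentile(P[m][:,2],[5,50,95]),cv2.minAreaRect(P[m][:,:2].astype(np.float32)*1000))
```

```text
True [0.49230527 0.18611523 0.02908039] [-0.85698047 -0.57705179  6.12034599] 0.0329580129551348 10.6333
12.5083
1281 [0.00915354 0.01045449 0.0117054 ] ((492.44525146484375, 185.90606689453125), (55.11003494262695, 33.395782470703125), 12.676835060119629)
```

View pics/w4.png

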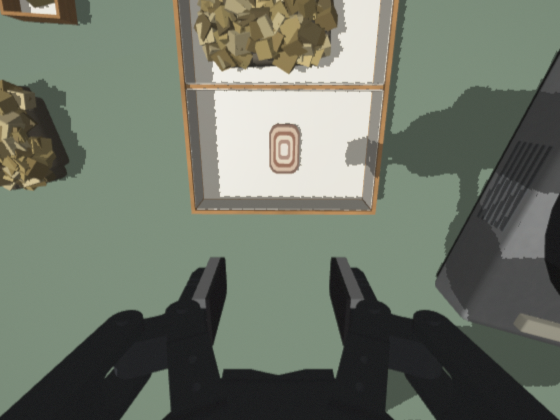

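The slice lies flat: its top is at 10.5 mm and its centre is within 1 mm of the target. Next is the cap; I'll refine its centre, grip it and feel anticlockwise first with a light grip.

```bash
cat > cap.py <<'E'
from h import *
E
python3 - <<'E'
from h import *
C=[]
for f in('w1','w2'):
    P=pts(f);m=(P[...,2]>.152)&(P[...,2]<.160)&(np.hypot(P[...,0]-.5263,P[...,1]+.192)<.027)
    c,_=cv2.minEnclosingCircle(P[m][:,:2].astype(np.float32)*1000);e=cv2.fitEllipse(cv2.convexHull(P[m][:,:2].astype(np.float32)*1000));print(f,c,e); C.append(e[0])
c=np.mean(C,0)/1000; x,y=c
# yaw giving j6~0
yaw=np.radians(55.4); q=down(yaw); print(r.solve_ik([x,y,.146],q))
command_gripper(.072,30)
r.reach([x,y,.24],q)
r.move_straight([x,y,.18],speed=.15)
hit=r.move_straight([x,y,.146],speed=.06,max_force=8)
s=r.read_state(); f0=s['contact_force'];print(hit,s['eef_pos'],f0,s['torque'],s['time_s'])
if not hit:
    command_gripper(.03,30); s=r.read_state(); print(s['grip_width'],s['contact_force'],s['torque'],s['eef_pos'])
    for a in (.1,.2,.28):
        r.movej(r.solve_ik([x,y,.146],down(yaw+a))); s=r.read_state()
        print(a,s['contact_force'].round(2),s['torque'].round(3),s['tau'].round(2)[5],s['grip_width'].round(4))
    print(s['time_s'],x,y)
    snap('wrist','w5')
E
```

```text
w1 (526.141845703125, -192.12252807617188) ((526.4159545898438, -192.25656127929688), (45.49805450439453, 46.73817825317383), 138.0504608154297)
w2 (526.3321533203125, -192.17823791503906) ((526.5758056640625, -191.783203125), (46.34041976928711, 46.886165618896484), 67.72994232177734)
[-4.86473947e-01  5.14244517e-01  1.57707789e+00 -4.44089210e-16
  1.05027025e+00  1.17409974e-01]
False [ 0.52659553 -0.19211357  0.14601634] [-0.34014286  0.18399285  0.91329411] [0.00024203 0.04595238 0.02411477] 15.5333
0.04526745163461993 [-0.63348648  0.14635767  3.21302369] [ 0.06474645  0.10492073 -0.02670981] [ 0.52672663 -0.19213926  0.14655716]Traceback (most recent call last):
  File "<stdin>", line 18, in <module>
AttributeError: 'float' object has no attribute 'round'
```

Run:
```python
from h import *
x,y=.5265,-.1920; yaw=np.radians(55.4)
def show(a):
    s=r.read_state(); print(a,s['contact_force'].round(2),s['torque'].round(3),round(s['tau'][5],3),round(s['grip_width'],4),round(s['time_s'],2))
show(.1)
for a in (.2,.28):
    r.movej(r.solve_ik([x,y,.1465],down(yaw+a))); show(a)
snap('wrist','w5')
```

```text
0.1 [-0.72  0.78  4.62] [0.09  0.081 0.048] -0.299 0.0452 16.13
0.2 [0.04 0.26 3.56] [ 0.024 -0.02   0.074] -0.303 0.0455 16.38
0.28 [ 0.56 -0.23  3.37] [-0.041 -0.088  0.088] -0.216 0.0452 16.63
```

View pics/w5.png

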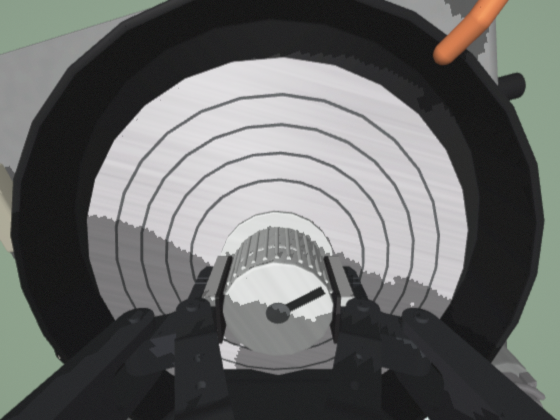

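Line direction in w2 runs (262,160)→(318,127), and now (278,312)→(322,291). I'll compare these in world to see whether the cap followed the fingers.

Run:
```python
from h import *
P1=lambda f:(0,)
for f in ('w1','w2','w5'):
    I=cv2.imread(f'pics/{f}.png').max(2); P=pts(f)
    z0=.156
    v,u=np.mgrid[:420,:560]
    W=np.array([ray(f,a,b,z0) for a,b in zip(u.ravel(),v.ravel())]).reshape(420,560,3)
    d=W[...,:2]-[.5265,-.1920]; rr=np.hypot(d[...,0],d[...,1])
    m=(rr>.008)&(rr<.019)&(I<70)
    if m.sum(): a=d[m].mean(0); print(f,m.sum(),np.degrees(np.arctan2(a[1],a[0])).round(1), np.degrees(np.arctan2(d[m][:,1],d[m][:,0])).std().round(1))
```

```text
w1 16 -4.3 2.0
w2 370 -3.7 4.5
w5 192 10.4 4.5
```

The cap turned +14° (0.25 rad) anticlockwise with almost no torque, well past the 0.15 rad stop. So it has a right-hand stud and loosens anticlockwise. I'll continue along the helix and check again at 0.8 rad.

Run:
```python
from h import *
x,y=.5265,-.1920; yaw=np.radians(55.4)
command_gripper(.03,45)
def show(a):
    s=r.read_state(); print(a,s['eef_pos'].round(4),s['contact_force'].round(2),s['torque'].round(3),round(s['grip_width'],4),round(s['time_s'],2)); return s
show(0)
ok=True
for a in np.arange(.45,2.2,.17):
    hit=r.move_straight([x,y,.1465+.0051*a],down(yaw+a),speed=.0035,max_force=15); s=show(round(a,2))
    if hit or abs(s['torque'][2])>.5: ok=False;break
if ok:
    snap('wrist','w6')
```

```text
0 [ 0.5266 -0.1921  0.1466] [-0.43 -0.41  4.04] [-0.014  0.012 -0.075] 0.045 16.9
0.45 [ 0.5263 -0.1919  0.1485] [-0.6   0.65 -2.28] [-0.014 -0.018  0.009] 0.0449 17.71
0.62 [ 0.5264 -0.192   0.1496] [ 0.92  0.67 -1.09] [-0.058 -0.009  0.002] 0.0451 18.11
0.79 [ 0.5265 -0.192   0.1505] [ 0.25 -0.34 -1.78] [-0.029  0.034 -0.007] 0.0448 18.51
0.96 [ 0.5265 -0.192   0.1514] [ 0.11 -0.3  -1.67] [ 0.042  0.046 -0.017] 0.045 18.91
1.13 [ 0.5265 -0.192   0.1522] [-0.48  1.05 -1.22] [ 0.043 -0.017 -0.023] 0.0445 19.31
1.3 [ 0.5265 -0.192   0.1531] [-0.61  0.65 -0.09] [-0.002 -0.021 -0.032] 0.0451 19.71
1.47 [ 0.5265 -0.192   0.154 ] [-0.9  -0.15 -1.32] [-0.054 -0.037 -0.006] 0.0447 20.11
1.64 [ 0.5265 -0.192   0.1548] [ 0.14 -0.47 -0.46] [ 0.015  0.001 -0.007] 0.045 20.51
1.81 [ 0.5265 -0.192   0.1557] [-0.7  -0.07 -1.25] [-0.007  0.019 -0.008] 0.0446 20.91
1.98 [ 0.5265 -0.192   0.1566] [-0.31 -0.17 -2.12] [-0.027  0.028 -0.005] 0.0449 21.31
2.15 [ 0.5265 -0.192   0.1574] [-0.06  0.3  -1.25] [-0.014  0.032  0.022] 0.045 21.71
```

View pics/w6.png

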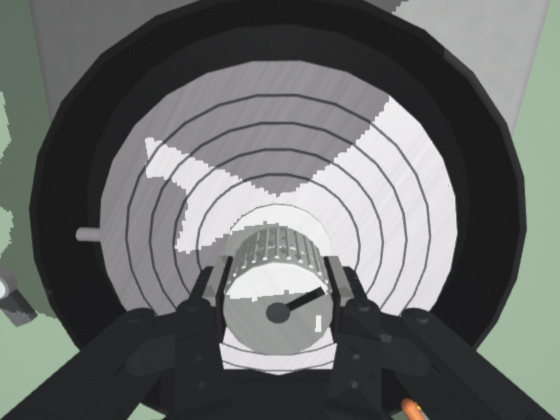

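The line stands at the same place between the fingers, (278,312)→(324,290), so the cap followed without slipping through about 2.1 rad. I'll lift it with a force guard.

Run:
```python
from h import *
x,y=.5265,-.1920; q=down(np.radians(55.4)+2.15)
hit=r.move_straight([x,y,.168],q,speed=.02,max_force=8); s=r.read_state(); print(hit,s['eef_pos'],s['contact_force'])
if not hit:
    r.move_straight([x,y,.222],q,speed=.06); r.hold(.5)
    s=r.read_state(); print(s['eef_pos'],s['contact_force'],s['grip_width'],s['time_s'],s['joint_positions'])
    for n in('side','wrist'): snap(n,n+'9')
    P=pts('side9'); m=(np.hypot(P[...,0]-x,P[...,1]-y)<.03)
    P=pts('wrist9'); I=cv2.imread('pics/wrist9.png')
    m=(np.hypot(P[...,0]-x,P[...,1]-y)<.021)&(P[...,2]>.19); print('cap top z',np.median(P[m][:,2]))
    a=cv2.resize(cv2.imread('pics/side9.png')[150:350,180:340],None,fx=2.5,fy=2.5,interpolation=cv2.INTER_CUBIC)
    b=cv2.resize(I,(400,300)); b=cv2.copyMakeBorder(b,0,200,0,0,cv2.BORDER_CONSTANT); cv2.imwrite('pics/end.png',np.hstack([a,b]))
```

```text
False [ 0.52645462 -0.19199543  0.16800887] [ 0.41350713  0.12273643 -0.81896659]
[ 0.52649137 -0.1919944   0.22194822] [ 0.05547388  0.26552431 -0.81638842] 0.04479761457576128 23.9833 [-4.86442149e-01  4.35099759e-01  1.47879019e+00  1.01650234e-05
  1.22778542e+00 -2.03258781e+00]
cap top z 0.23198961517456154
```

View pics/end.png

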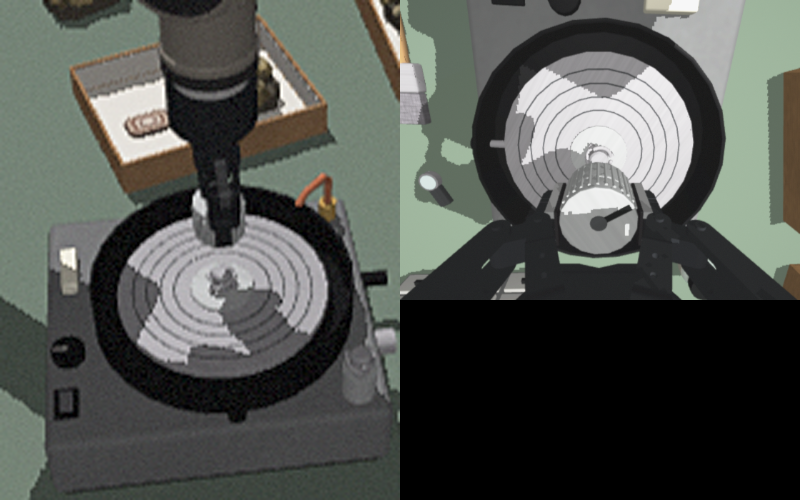

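The cap is off: its top is at 232 mm, so its underside is about 56 mm above the stud top. The stud is visible below it, and the slice is still lying in the flat. I'll hand in.

```bash
python3 -c "
from h import *
r.finish_job(); print(r.read_state()['time_s'])"
```

```text
the job is handed in; nothing more can be done
the job is handed in; nothing more can be done
```

The job is done and handed in, at about 24 s on the robot's clock; no verdict is reported.

- **Slice:** I took it off the disc and lowered it until it touched the floor of the flat's empty compartment before letting go. It lies flat, with its top at 10.5 mm and its centre within 1 mm of the target. It was still there in the last side picture.
- **Cap direction:** I tried anticlockwise first, with a light grip. The cap turned about 0.25 rad with under 0.1 N m of torque, past the 0.15 rad tightening stop. It therefore loosens anticlockwise, so the stud is right-hand. The spare stud's thread could not be read in the pictures, so only the feel shows this.
- **Cap removal:** I turned it about 2.1 rad, raising it 5.1 mm per radian. The dark line showed no slip in the fingers and no force passed 15 N.
- **Final hold:** The cap is held still and upright, centred over its stud. Its underside is at about 194 mm, some 56 mm clear of the stud top.

No check failed. The last pictures showed nothing else moved, though I did not measure every bystander.

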